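# File the tablet jars into the guide lane

## Task

Push the two cream-white tablet jars along the bench, upright and without lifting them, into the blue guide lane so that they stand in single file between its straight rails, the front one against the end stop and the second against the first. Leave the clear sample cups and the two dropper bottles where they stand.

Things in the scene. Friction and masses are not known exactly. Their poses are not given: they have to be found in the camera images.
- guide_lane: blue metal guide lane screwed to the bench: two parallel rails 22 mm high and 10 mm thick, 54 mm apart inside and 110 mm long, closed at one end by a stop 28 mm high; beyond the straight part the last 45 mm of the rails flare outwards into a mouth about 90 mm wide inside. No floor: jars slide on the bench. Origin on the bench at the middle of the stop's inner face; its +y axis runs along the middle of the lane from the stop out through the mouth, x across the lane, z up.
- lane_mouth (a point): point on the bench on the lane's centre line at the outer end of the flared mouth, 150 mm from the stop's inner face
- jar_a: cream-white plastic tablet jar with a flat press lid, upright: body 41 mm across, lid 42.4 mm across, 55 mm tall, about 50 g; loose on the bench. Origin at the centre of its underside, z up. The two jars are alike and either may go in first.
- jar_b: cream-white plastic tablet jar with a flat press lid, upright: body 41 mm across, lid 42.4 mm across, 55 mm tall, about 50 g; loose on the bench. Origin at the centre of its underside, z up. The two jars are alike and either may go in first.
- clear_cup: open clear plastic sample cup, 56 mm across, 44 mm tall, a bystander; origin at the centre of its underside
- red_bottle: dropper bottle of red stain with a black top, 39 mm across, 112 mm tall, a bystander; origin at the centre of its underside
- blue_bottle: dropper bottle of blue stain with a red top, 39 mm across, 116 mm tall, a bystander; origin at the centre of its underside
There are look-alikes about, which are no part of the job. Leave any green or orange look-alike of the jar_b alone.

How it is judged (in metres and radians):
At the end, for the whole second after the job is handed in: Both jars upright (within 10 degrees), at rest on the bench, between the straight rails (centres within 15 mm of the centre line); the front jar at most 14 mm short of the stop, the gap between the jars at most 14 mm, the second jar's centre at most 85 mm from the stop (x of jar_a in the frame of guide_lane between -0.015 and 0.015 m and angle between each of jar_a, jar_b's own z axis and vertical below 0.17 rad and height (world z) of each of jar_a, jar_b below 0.01 m and linear speed of each of jar_a, jar_b below 0.02 m/s and x of jar_b in the frame of guide_lane between -0.015 and 0.015 m and ((y of jar_a in the frame of guide_lane between 0.01 and 0.035 m and y of jar_b in the frame of guide_lane between 0.045 and 0.085 m and horizontal distance between jar_a and jar_b below 0.056 m) or (y of jar_b in the frame of guide_lane between 0.01 and 0.035 m and y of jar_a in the frame of guide_lane between 0.045 and 0.085 m and horizontal distance between jar_b and jar_a below 0.056 m))); the robot touches nothing.
It fails at once if a jar was lifted off the bench (more than 25 mm) (height (world z) of any of jar_a, jar_b above 0.025 m).
It fails at once if the clear cup or a dropper bottle was displaced by more than 30 mm (distance of any of clear_cup, red_bottle, blue_bottle from where it was at the start of the episode above 0.03 m).
It also fails if it takes over 72 s, if anything falls off the work surface, if the arm or the gripper's body presses on something with over 40 N, if the wrist force passes 120 N, or if a joint passes its speed limit or range.

## Robot

A 7-joint arm with a two-finger parallel gripper is mounted at the origin on a cart in front of the work surface, level with it; the furniture and walls round the work are solid. World frame = base frame: x ahead of the robot, y to its left, z up, the work surface at z = 0. Lengths are in mm, angles in rad, forces in N, time in s.
With the tool pointing down it reaches from about 400 to 875 mm from the base axis. Payload 4.4 kg.
Tool frame: the origin (TCP) lies between the finger pads; the fingertips stand 22 mm ahead of it and the grasp point (between the pads) lies 3 mm ahead of it; z points along the fingers, y is the line along which they close (so a half turn about z gives the same grasp; the last joint's range is limited). The gripper opens to 85 mm and grips with 20 to 120 N. Pads are 22 mm wide; open, the fingers measure 114 mm over their backs; the gripper's body (76 mm by 85 mm) begins 54 mm behind the grasp point. The pads swing forward as they close: fully open they stand 13 mm farther back than shut.
Start: joints at [1.081, 0.628, 0.038, 1.517, -0.027, 0.996, -0.02], TCP at [267.326, -592.499, 222.813] pointing down, gripper open.
Joint ranges: [-3.06, 3.06], [-0.37, 2.12], [-1.25, 1.32], [0.18, 2.47], [-1.1, 4.24], [0.23, 1.98], [-2.94, 2.94]. Speed limits (rad/s): [2.57, 2.57, 3.14, 3.14, 3.14, 3.14, 3.14].

## Interface

Orientations are given as [roll, pitch, yaw] about the fixed x, y, z axes, in that order (R = Rz(yaw) Ry(pitch) Rx(roll)).
In Python, from cell import ctrl gives the robot as it stands.
- The arm moves only by the tool step_arm, never from a script. Its argument "plan" is a list of rows, each an object of numbers: "dx", "dy", "dz": the shift along the tool's x, y, z scaled (see below); "ax", "ay", "az": the turn, a rotation vector about the tool's x, y, z scaled (see below); "gripper": the opening, from 0 (shut) to 1 (fully open). A call has 1 to 20 rows; each row shifts and turns the commanded pose from where the row before left it, along the tool's axes as they then stand; what a row does not reach is not made up. The controller multiplies each number of a shift by 0.3 m and each number of a turn by 90 degrees. A row lasts 1/8 s, in which the tool goes at most 62.5 mm and 10.7 degrees, less where a joint would pass 70% of its speed; a pose out of reach is approached as far as the arm can. A call with a number of a shift or a turn outside -1 to 1 is refused whole. A call with a gripper value outside its range is refused whole. The fingers move at their own pace and stop on an object; the grip force is fixed at half the most. Time passes only in rows, so rows that do not move let the fingers close. It gives the time, the measured TCP pose, the force, the opening and the grip force at its end, in the units of the state.
- ctrl.read_state(): the state, without advancing time (a new reading comes with each control period).
- ctrl.get_image(name): name is "side" or "top" or "wrist"; returns a dict with "color" (420x560x3 uint8, red, green, blue), "range_z" (420x560 float32, mm along the optical axis (not along the pixel's ray), 0 where there is no reading), "fx", "fy", "cx", "cy" (pixels), "T" (4x4, takes a point from camera to world coordinates); the wrist camera has in their place "T_tool_cam" (4x4, takes a point from camera to tool coordinates, whose origin is the TCP and whose axes are the flange's). Camera axes: x right, y down, z forward; pixel columns grow to the right and rows downward; lengths in mm; the calibration is good to about 2 mm. The wrist camera is an equidistant fisheye: a pixel r from the principal point sees the ray r / f radians off the axis. A picture is of the moment at which its call begins: read the wrist's pose just before it.
- ctrl.finish_job(): hands the job in; it is judged then, once.
The state is a dict: "clock": time; "qpos": joint angles; "qd": joint speeds; "tau": joint torques, N m; "eef_pos": TCP position; "tool_rot": TCP orientation; "force": force on the tool from outside, world axes, zero at the start; "torque": the same for the moment, N m; "width": finger opening in mm; "gripper_force": force on a finger pad.
Only numpy, scipy, OpenCV 4.12 (cv2) and the standard library are available. Lean on these libraries where they do the work, as an engineer would, in place of code of your own. Each camera call takes 0.05 s, during which the arm holds its last target. There are 200 camera calls.

## Working session

There is one attempt and no reset: what is moved stays moved. The work goes in short steps, Python scripts to look and compute and a tool call to move; the robot and the scene stay as the last step left them, time stands still between calls to the robot, and variables do not carry over. Pictures are saved under pics/ and viewed, at most 10 in all, crops included, and the job is handed in when it is done.

Besides the shell and the picture viewer there is one more tool, called after "Call:" as name(argument=value, ...), one argument or row to a line, values as JSON. step_arm: Moves the arm, as the interface text tells. Shifts and turns lie within -1 to 1; 1 stands for 0.3 m of shift or 90 degrees of turn. Its arguments: {"type":"object","properties":{"plan":{"type":"array"}},"required":["plan"]}

```bash
mkdir -p pics; python3 - <<'E'
from cell import ctrl
import cv2,numpy as np,pickle
s=ctrl.read_state();print(s['clock'],s['eef_pos'],s['tool_rot'],s['width'])
for n in('top','side'):
    d=ctrl.get_image(n);pickle.dump(d,open(n+'.pkl','wb'))
    cv2.imwrite(f'pics/{n}.png',d['color'][:,:,::-1]);print(n,d['fx'],d['cx'],d['cy'],d['T'].round(3).tolist())
E
```

```text
0.0 [ 267.07270661 -591.89321701  221.91075148] [-3.13971714e+00 -4.88936277e-07  4.23804249e-01] 85.277038763477
top 545.4278791496008 280.3303110043617 221.030925330616 [[-0.027, -0.991, 0.129, 426.437], [-0.999, 0.029, 0.014, -9.393], [-0.017, -0.129, -0.992, 1047.381], [0.0, 0.0, 0.0, 1.0]]
side 414.4552767851406 275.13454123966346 210.23882174867862 [[-0.998, -0.017, 0.063, 479.391], [-0.065, 0.435, -0.898, 769.918], [-0.012, -0.9, -0.436, 433.583], [0.0, 0.0, 0.0, 1.0]]
```

View pics/top.png

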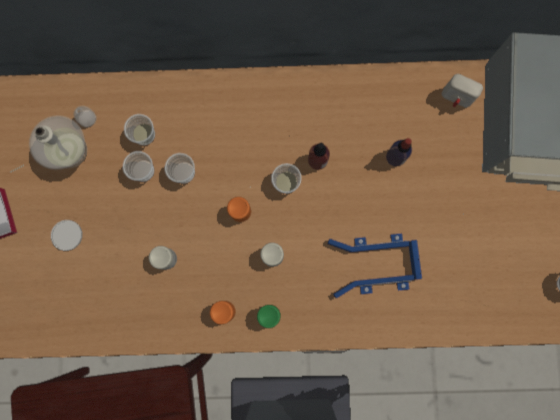

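View pics/side.png

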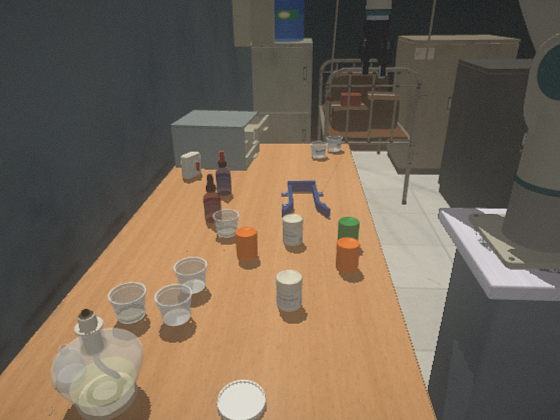

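Top view: the cream-lidded jars are at (272,255) and (162,258). The look-alikes are orange at (239,208) and (222,312), green at (269,316), and a flat white lid or dish at (66,235). The white rings at (139,130), (139,168), (180,169) and (286,180) are clear cups. The blue lane is at (330–420, 238–297), with its mouth facing left. In the side view the two cream jars stand upright at (292,230) and (289,290).

```bash
cat > h.py <<'E'
import cv2,numpy as np
def cast(d,uv,z):
    uv=np.atleast_2d(uv).astype(float);T=d['T']
    r=np.c_[(uv[:,0]-d['cx'])/d['fx'],(uv[:,1]-d['cy'])/d['fy'],np.ones(len(uv))]@T[:3,:3].T
    return T[:3,3]+r*((z-T[2,3])/r[:,2])[:,None]
def world(d):
    v,u=np.mgrid[:420,:560];z=d['range_z'].astype(float)
    p=np.stack([(u-d['cx'])/d['fx']*z,(v-d['cy'])/d['fy']*z,z],-1)
    return p@d['T'][:3,:3].T+d['T'][:3,3]
def jars(d,sat=75):
    "cream lids: light, low saturation, measured height near 55"
    W=world(d);hsv=cv2.cvtColor(d['color'],cv2.COLOR_RGB2HSV)
    m=((hsv[...,1]<sat)&(hsv[...,2]>120)&(abs(W[...,2]-55)<8)).astype(np.uint8)
    n,l,st,c=cv2.connectedComponentsWithStats(m)
    out=[]
    for i in range(1,n):
        if st[i,4]>120:
            (u,v),r=cv2.minEnclosingCircle(np.argwhere(l==i)[:,::-1].astype(np.float32))
            out.append((np.round([u,v],1),st[i,4],cast(d,[u,v],55)[0][:2].round(1),round(float(np.median(W[l==i][:,2])),1),
             round(2*r*(d['T'][2,3]-55)/d['fx'],1)))
    return out
E
python3 - <<'E'
import pickle,cv2,numpy as np
from h import *
d=pickle.load(open('top.pkl','rb'))
for j in jars(d):print(j)
W=world(d);hsv=cv2.cvtColor(d['color'],cv2.COLOR_RGB2HSV)
m=(hsv[...,0]>100)&(hsv[...,0]<125)&(hsv[...,1]>130)&(hsv[...,2]>50)
m[:225]=0;m[305:]=0;m[:,:320]=0;m[:,430:]=0
P=W[m];print(len(P),np.percentile(P[:,2],[5,50,95]))
uv=np.argwhere(m)[:,::-1]
hi=P[:,2]>12
Q=cast(d,uv[hi],22)[:,:2]
cv2.imwrite('pics/crop.png',np.hstack([cv2.resize(d['color'][220:310,140:300,::-1],None,fx=2.5,fy=2.5,interpolation=2),cv2.resize(d['color'][220:310,320:440,::-1],None,fx=2.5,fy=2.5,interpolation=2)]))
# rails: fit lines on straight part
ys=Q[:,1];print('y range',ys.min(),ys.max(),'x',Q[:,0].min(),Q[:,0].max())
for y in range(int(ys.min()),int(ys.max())+8,8):
    q=np.sort(Q[abs(ys-y)<4][:,0]); 
    if len(q): 
        k=np.where(np.diff(q)>10)[0]; seg=np.split(q,k+1);print(y,[(s.min().round(),s.max().round()) for s in seg])
for s,(n,u,v) in {'':('red',319,155),' ':('blue',400,152),'  ':('cup',286,180)}.items():print(n,cast(d,[u,v],44)[0].round())
print('orange/green',cast(d,[[239,208],[222,312],[269,316]],55).round())
E
```

```text
(array([272.2, 253.6]), np.int32(393), array([496.2,  20.7]), 53.7, np.float64(41.2))
(array([160.2, 256.5]), np.int32(393), array([496.5, 225.3]), 53.7, np.float64(41.2))
945 [ 2.26206979 21.67224831 29.05538763]
y range -252.7891402401364 -85.78140115285407 x 416.2276844609815 521.0557955399923
-252 [(np.float64(447.0), np.float64(507.0))]
-244 [(np.float64(446.0), np.float64(515.0))]
-236 [(np.float64(446.0), np.float64(451.0)), (np.float64(481.0), np.float64(513.0))]
-228 [(np.float64(444.0), np.float64(450.0)), (np.float64(508.0), np.float64(513.0))]
-220 [(np.float64(443.0), np.float64(448.0)), (np.float64(506.0), np.float64(514.0))]
-212 [(np.float64(443.0), np.float64(448.0)), (np.float64(506.0), np.float64(512.0))]
-204 [(np.float64(443.0), np.float64(447.0)), (np.float64(505.0), np.float64(512.0))]
-196 [(np.float64(441.0), np.float64(447.0)), (np.float64(505.0), np.float64(511.0))]
-188 [(np.float64(441.0), np.float64(445.0)), (np.float64(505.0), np.float64(511.0))]
-180 [(np.float64(442.0), np.float64(446.0)), (np.float64(503.0), np.float64(509.0))]
-172 [(np.float64(440.
[... 402 characters left out ...]
.0))]
-132 [(np.float64(436.0), np.float64(441.0)), (np.float64(501.0), np.float64(507.0))]
-124 [(np.float64(430.0), np.float64(440.0)), (np.float64(501.0), np.float64(509.0))]
-116 [(np.float64(425.0), np.float64(436.0)), (np.float64(503.0), np.float64(511.0))]
-108 [(np.float64(422.0), np.float64(431.0)), (np.float64(505.0), np.float64(515.0))]
-100 [(np.float64(416.0), np.float64(427.0)), (np.float64(509.0), np.float64(517.0))]
-92 [(np.float64(416.0), np.float64(422.0)), (np.float64(511.0), np.float64(521.0))]
-84 [(np.float64(515.0), np.float64(521.0))]
red [680. -72.  44.]
blue [ 681. -224.   44.]
cup [634.  -8.  44.]
orange/green [[582.  80.  55.]
 [394. 114.  55.]
 [384.  29.  55.]]
```

View pics/crop.png

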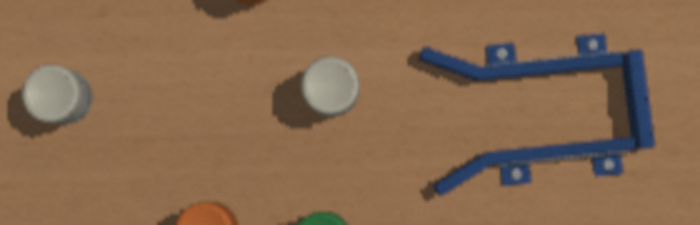

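Jars A (496,21) and B (496,225) both have a cream lid, z≈54 and a diameter of about 41 mm, so they fit the description. The crop confirms this. The lane's centre line is x ≈ 472.3−0.073(y+140), with the stop at y≈−241.

Plan: push each jar with the two fingers partly open, so they form a V, with tool −x as the push direction.

Call:
step_arm(
  plan=[
    {"az":-0.0865,"gripper":0.3},
    {"az":-0.0865,"gripper":0.3},
    {"az":-0.0865,"gripper":0.3},
    {"az":-0.0865,"gripper":0.3},
    {"az":-0.0865,"gripper":0.3},
    {"az":-0.0865,"gripper":0.3},
    {"az":-0.0865,"gripper":0.3},
    {"dx":0.129,"dy":0.0196,"gripper":0.3},
    {"dx":0.129,"dy":0.0196,"gripper":0.3},
    {"dx":0.129,"dy":0.0196,"gripper":0.3},
    {"dx":0.129,"dy":0.0196,"gripper":0.3},
    {"dx":0.129,"dy":0.0196,"gripper":0.3},
    {"dx":0.129,"dy":0.0196,"gripper":0.3},
    {"dx":0.129,"dy":0.0196,"gripper":0.3},
    {"dx":0.129,"dy":0.0196,"gripper":0.3},
    {"dx":0.129,"dy":0.0196,"gripper":0.3},
    {"dx":0.129,"dy":0.0196,"gripper":0.3},
  ],
)

```text
invalid input
```

Call:
step_arm(
  plan=[
    {"dx":0,"dy":0,"dz":0,"ax":0,"ay":0,"az":-0.0865,"gripper":0.3},
    {"dx":0,"dy":0,"dz":0,"ax":0,"ay":0,"az":-0.0865,"gripper":0.3},
    {"dx":0,"dy":0,"dz":0,"ax":0,"ay":0,"az":-0.0865,"gripper":0.3},
    {"dx":0,"dy":0,"dz":0,"ax":0,"ay":0,"az":-0.0865,"gripper":0.3},
    {"dx":0,"dy":0,"dz":0,"ax":0,"ay":0,"az":-0.0865,"gripper":0.3},
    {"dx":0,"dy":0,"dz":0,"ax":0,"ay":0,"az":-0.0865,"gripper":0.3},
    {"dx":0,"dy":0,"dz":0,"ax":0,"ay":0,"az":-0.0865,"gripper":0.3},
  ],
)

```text
clock: 0.98
eef_pos: [267.1, -592.2, 222.3]
tool_rot: [-3.141, -0.001, 1.379]
force: [0.0, 0.6, 0.7]
width: 25.4
gripper_force: 0.0
```

Call:
step_arm(
  plan=[
    {"dx":0.129,"dy":0.0196,"dz":0,"ax":0,"ay":0,"az":0,"gripper":0.3},
    {"dx":0.129,"dy":0.0196,"dz":0,"ax":0,"ay":0,"az":0,"gripper":0.3},
    {"dx":0.129,"dy":0.0196,"dz":0,"ax":0,"ay":0,"az":0,"gripper":0.3},
    {"dx":0.129,"dy":0.0196,"dz":0,"ax":0,"ay":0,"az":0,"gripper":0.3},
    {"dx":0.129,"dy":0.0196,"dz":0,"ax":0,"ay":0,"az":0,"gripper":0.3},
    {"dx":0.129,"dy":0.0196,"dz":0,"ax":0,"ay":0,"az":0,"gripper":0.3},
    {"dx":0.129,"dy":0.0196,"dz":0,"ax":0,"ay":0,"az":0,"gripper":0.3},
    {"dx":0.129,"dy":0.0196,"dz":0,"ax":0,"ay":0,"az":0,"gripper":0.3},
    {"dx":0.129,"dy":0.0196,"dz":0,"ax":0,"ay":0,"az":0,"gripper":0.3},
    {"dx":0.129,"dy":0.0196,"dz":0,"ax":0,"ay":0,"az":0,"gripper":0.3},
    {"dx":0.129,"dy":0.0196,"dz":0,"ax":0,"ay":0,"az":0,"gripper":0.3},
    {"dx":0.129,"dy":0.0196,"dz":0,"ax":0,"ay":0,"az":0,"gripper":0.3},
    {"dx":0.129,"dy":0.0196,"dz":0,"ax":0,"ay":0,"az":0,"gripper":0.3},
    {"dx":0.129,"dy":0.0196,"dz":0,"ax":0,"ay":0,"az":0,"gripper":0.3},
    {"dx":0.129,"dy":0.0196,"dz":0,"ax":0,"ay":0,"az":0,"gripper":0.3},
    {"dx":0.129,"dy":0.0196,"dz":0,"ax":0,"ay":0,"az":0,"gripper":0.3},
    {"dx":0.129,"dy":0.0196,"dz":0,"ax":0,"ay":0,"az":0,"gripper":0.3},
    {"dx":0.129,"dy":0.0196,"dz":0,"ax":0,"ay":0,"az":0,"gripper":0.3},
    {"dx":0,"dy":0,"dz":0,"ax":0,"ay":0,"az":0,"gripper":0.3},
  ],
)

```text
clock: 3.35
eef_pos: [507.2, 73.9, 222.6]
tool_rot: [3.142, -0.002, 1.38]
force: [-0.3, -1.3, 0.5]
width: 25.4
gripper_force: 0.0
```

Call:
step_arm(
  plan=[
    {"dx":0,"dy":0,"dz":0.1,"ax":0,"ay":0,"az":0,"gripper":0.3},
    {"dx":0,"dy":0,"dz":0.1,"ax":0,"ay":0,"az":0,"gripper":0.3},
    {"dx":0,"dy":0,"dz":0.1,"ax":0,"ay":0,"az":0,"gripper":0.3},
    {"dx":0,"dy":0,"dz":0.1,"ax":0,"ay":0,"az":0,"gripper":0.3},
    {"dx":0,"dy":0,"dz":0.1,"ax":0,"ay":0,"az":0,"gripper":0.3},
    {"dx":0,"dy":0,"dz":0.06,"ax":0,"ay":0,"az":0,"gripper":0.3},
    {"dx":0,"dy":0,"dz":0.04,"ax":0,"ay":0,"az":0,"gripper":0.3},
    {"dx":0,"dy":0,"dz":0.04,"ax":0,"ay":0,"az":0,"gripper":0.3},
    {"dx":0,"dy":0,"dz":0,"ax":0,"ay":0,"az":0,"gripper":0.3},
  ],
)

```text
clock: 4.47
eef_pos: [506.4, 69.9, 30.3]
tool_rot: [-3.141, 0.001, 1.375]
force: [0.1, 0.1, -0.6]
width: 25.6
gripper_force: 0.0
```

Call:
step_arm(
  plan=[
    {"dx":-0.03,"dy":0,"dz":0,"ax":0,"ay":0,"az":0,"gripper":0.3},
    {"dx":-0.02,"dy":0,"dz":0,"ax":0,"ay":0,"az":0,"gripper":0.3},
    {"dx":-0.02,"dy":0,"dz":0,"ax":0,"ay":0,"az":0,"gripper":0.3},
    {"dx":-0.02,"dy":0,"dz":0,"ax":0,"ay":0,"az":0,"gripper":0.3},
    {"dx":-0.025,"dy":0,"dz":0,"ax":0,"ay":0,"az":0,"gripper":0.3},
    {"dx":-0.025,"dy":0,"dz":0,"ax":0,"ay":0,"az":0,"gripper":0.3},
    {"dx":-0.025,"dy":0,"dz":0,"ax":0,"ay":0,"az":0,"gripper":0.3},
    {"dx":-0.025,"dy":0,"dz":0,"ax":0,"ay":0,"az":0,"gripper":0.3},
    {"dx":-0.025,"dy":0,"dz":0,"ax":0,"ay":0,"az":0,"gripper":0.3},
    {"dx":-0.025,"dy":0,"dz":0,"ax":0,"ay":0,"az":0,"gripper":0.3},
    {"dx":-0.025,"dy":0,"dz":0,"ax":0,"ay":0,"az":0,"gripper":0.3},
    {"dx":-0.025,"dy":0,"dz":0,"ax":0,"ay":0,"az":0,"gripper":0.3},
    {"dx":-0.025,"dy":0,"dz":0,"ax":0,"ay":0,"az":0,"gripper":0.3},
    {"dx":-0.025,"dy":0,"dz":0,"ax":0,"ay":0,"az":0,"gripper":0.3},
    {"dx":-0.025,"dy":0,"dz":0,"ax":0,"ay":0,"az":0,"gripper":0.3},
    {"dx":-0.025,"dy":0,"dz":0,"ax":0,"ay":0,"az":0,"gripper":0.3},
    {"dx":-0.02,"dy":0,"dz":0,"ax":0,"ay":0,"az":0,"gripper":0.3},
    {"dx":0,"dy":0,"dz":0,"ax":0,"ay":0,"az":0,"gripper":0.3},
  ],
)

```text
clock: 6.72
eef_pos: [482.6, -51.2, 30.8]
tool_rot: [-3.141, 0.0, 1.374]
force: [0.1, -0.2, 0.4]
width: 25.8
gripper_force: 0.0
```

```bash
cat > look.py <<'E'
from cell import ctrl
import sys,cv2
from h import *
d=ctrl.get_image('top');n=sys.argv[1];s=ctrl.read_state()
print(s['clock'],s['eef_pos'].round(1) if hasattr(s['eef_pos'],'round') else s['eef_pos'])
cv2.imwrite(f'pics/{n}.png',cv2.resize(d['color'][140:320,130:430,::-1],None,fx=2,fy=2,interpolation=2))
for j in jars(d):print(j)
E
python3 look.py p1
```

```text
6.775 [482.7 -50.8  30.8]
(array([160.5, 257.5]), np.int32(406), array([494.7, 224.8]), 53.8, np.float64(42.8))
```

View pics/p1.png

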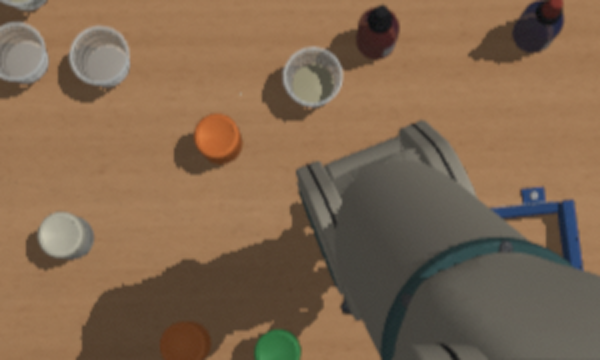

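The arm hides jar A in the top view, and jar B is untouched at crop (65,235). I'll check jar A with the side camera.

```bash
cat > side.py <<'E'
from cell import ctrl
import sys,cv2
from scipy.optimize import least_squares
from h import *
d=ctrl.get_image('side');n=sys.argv[1];s=ctrl.read_state();e=np.array(s['eef_pos'])
print(round(s['clock'],2),e.round(1),np.round(s['tool_rot'],3))
cv2.imwrite(f'pics/{n}.png',cv2.resize(d['color'][150:330,180:380,::-1],None,fx=3,fy=3,interpolation=2))
W=world(d);hsv=cv2.cvtColor(d['color'],cv2.COLOR_RGB2HSV)
m=((hsv[...,1]<95)&(hsv[...,2]>110)&(W[...,2]>8)&(W[...,2]<60)&(W[...,0]>400)&(W[...,0]<560)&(W[...,1]<260)&(W[...,1]>-260)).astype(np.uint8)
k,l,st,c=cv2.connectedComponentsWithStats(m)
for i in range(1,k):
    if st[i,4]<60: continue
    P=W[l==i];b=P[(P[:,2]<48)&(P[:,2]>12)]
    if len(b)<30: continue
    f=lambda c:np.hypot(b[:,0]-c[0],b[:,1]-c[1])-20.5
    q=least_squares(f,b.mean(0)[:2]-[0,14],loss='soft_l1').x
    print(c[i].round(),st[i,4],'centre',q.round(1),'res',np.median(abs(f(q))).round(2),'zmax',P[:,2].max().round(1))
E
python3 side.py s1
```

```text
6.83 [482.8 -50.5  30.8] [ 3.142 -0.     1.375]
[302. 209.] 319 centre [475.2 -79.5] res 0.65 zmax 59.9
[289. 289.] 880 centre [497.2 225.9] res 0.49 zmax 55.6
```

View pics/s1.png

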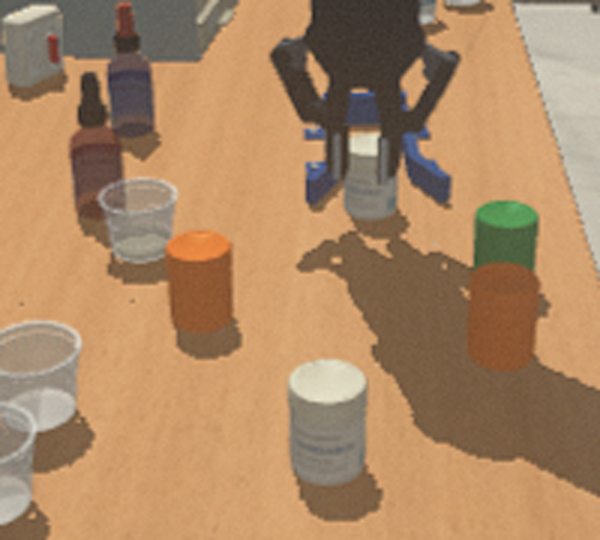

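Side view: jar A is upright between the fingers at crop (370,185), just entering the mouth, at (475,−79). I'll push it a little further, back off, align with the lane axis and narrow the fingers.

Call:
step_arm(
  plan=[
    {"dx":-0.027,"dy":0,"dz":0,"ax":0,"ay":0,"az":0,"gripper":0.3},
    {"dx":-0.027,"dy":0,"dz":0,"ax":0,"ay":0,"az":0,"gripper":0.3},
    {"dx":-0.027,"dy":0,"dz":0,"ax":0,"ay":0,"az":0,"gripper":0.3},
    {"dx":-0.025,"dy":0,"dz":0,"ax":0,"ay":0,"az":0,"gripper":0.3},
    {"dx":0,"dy":0,"dz":0,"ax":0,"ay":0,"az":0,"gripper":0.3},
    {"dx":0.033,"dy":0,"dz":0,"ax":0,"ay":0,"az":0,"gripper":0.3},
    {"dx":0.033,"dy":0,"dz":0,"ax":0,"ay":0,"az":0,"gripper":0.3},
    {"dx":0.033,"dy":0,"dz":0,"ax":0,"ay":0,"az":0,"gripper":0.3},
    {"dx":0,"dy":0,"dz":0,"ax":0,"ay":0,"az":-0.0855,"gripper":0.18},
    {"dx":0,"dy":0,"dz":0,"ax":0,"ay":0,"az":-0.0855,"gripper":0.18},
    {"dx":0,"dy":-0.028,"dz":0,"ax":0,"ay":0,"az":0,"gripper":0.18},
    {"dx":0,"dy":-0.028,"dz":0,"ax":0,"ay":0,"az":0,"gripper":0.18},
    {"dx":0,"dy":0,"dz":0,"ax":0,"ay":0,"az":0,"gripper":0.18},
  ],
)

```text
clock: 8.45
eef_pos: [464.3, -53.8, 30.8]
tool_rot: [-3.14, 0.0, 1.642]
force: [0.2, -0.9, 0.2]
width: 15.3
gripper_force: 0.0
```

```bash
python3 side.py s2
```

```text
8.5 [465.2 -53.7  30.9] [-3.141  0.     1.643]
[307. 203.] 190 centre [ 469.2 -111.4] res 0.9 zmax 55.1
[289. 288.] 878 centre [497.  225.9] res 0.47 zmax 55.5
```

Call:
step_arm(
  plan=[
    {"dx":-0.02,"dy":0,"dz":0,"ax":0,"ay":0,"az":0,"gripper":0.13},
    {"dx":-0.025,"dy":0,"dz":0,"ax":0,"ay":0,"az":0,"gripper":0.13},
    {"dx":-0.025,"dy":0,"dz":0,"ax":0,"ay":0,"az":0,"gripper":0.13},
    {"dx":-0.025,"dy":0,"dz":0,"ax":0,"ay":0,"az":0,"gripper":0.13},
    {"dx":-0.025,"dy":0,"dz":0,"ax":0,"ay":0,"az":0,"gripper":0.13},
    {"dx":-0.025,"dy":0,"dz":0,"ax":0,"ay":0,"az":0,"gripper":0.13},
    {"dx":-0.025,"dy":0,"dz":0,"ax":0,"ay":0,"az":0,"gripper":0.13},
    {"dx":-0.025,"dy":0,"dz":0,"ax":0,"ay":0,"az":0,"gripper":0.13},
    {"dx":-0.025,"dy":0,"dz":0,"ax":0,"ay":0,"az":0,"gripper":0.13},
    {"dx":-0.025,"dy":0,"dz":0,"ax":0,"ay":0,"az":0,"gripper":0.13},
    {"dx":-0.025,"dy":0,"dz":0,"ax":0,"ay":0,"az":0,"gripper":0.13},
    {"dx":-0.025,"dy":0,"dz":0,"ax":0,"ay":0,"az":0,"gripper":0.13},
    {"dx":-0.025,"dy":0,"dz":0,"ax":0,"ay":0,"az":0,"gripper":0.13},
    {"dx":-0.025,"dy":0,"dz":0,"ax":0,"ay":0,"az":0,"gripper":0.13},
    {"dx":-0.025,"dy":0,"dz":0,"ax":0,"ay":0,"az":0,"gripper":0.13},
    {"dx":-0.025,"dy":0,"dz":0,"ax":0,"ay":0,"az":0,"gripper":0.13},
    {"dx":-0.02,"dy":0,"dz":0,"ax":0,"ay":0,"az":0,"gripper":0.13},
    {"dx":-0.015,"dy":0,"dz":0,"ax":0,"ay":0,"az":0,"gripper":0.13},
    {"dx":0,"dy":0,"dz":0,"ax":0,"ay":0,"az":0,"gripper":0.13},
  ],
)

```text
clock: 10.88
eef_pos: [475.0, -182.9, 30.8]
tool_rot: [3.142, 0.0, 1.643]
force: [0.1, -0.0, 0.4]
width: 11.0
gripper_force: 0.0
```

```bash
python3 side.py s3; python3 - <<'E'
from cell import ctrl
s=ctrl.read_state();print(s['force'])
E
```

```text
10.93 [ 475.  -182.5   30.8] [ 3.141 -0.     1.643]
[303. 188.] 190 centre [ 475.6 -215.1] res 1.02 zmax 55.0
[289. 288.] 879 centre [497.1 225.9] res 0.51 zmax 55.4
[ 0.67570057  0.8830884  -0.73536292]
```

Jar A stands about 26 mm from the stop, on the centre line. I'll nudge it 5 mm closer, then back off and go for jar B.

Call:
step_arm(
  plan=[
    {"dx":-0.006,"dy":0,"dz":0,"ax":0,"ay":0,"az":0,"gripper":0.13},
    {"dx":-0.006,"dy":0,"dz":0,"ax":0,"ay":0,"az":0,"gripper":0.13},
    {"dx":-0.006,"dy":0,"dz":0,"ax":0,"ay":0,"az":0,"gripper":0.13},
    {"dx":0,"dy":0,"dz":0,"ax":0,"ay":0,"az":0,"gripper":0.13},
    {"dx":0.03,"dy":0,"dz":0,"ax":0,"ay":0,"az":0,"gripper":0.13},
    {"dx":0.04,"dy":0,"dz":0,"ax":0,"ay":0,"az":0,"gripper":0.13},
    {"dx":0.04,"dy":0,"dz":0,"ax":0,"ay":0,"az":0,"gripper":0.13},
    {"dx":0.04,"dy":0,"dz":0,"ax":0,"ay":0,"az":0,"gripper":0.13},
    {"dx":0,"dy":0,"dz":-0.1,"ax":0,"ay":0,"az":0,"gripper":0.13},
    {"dx":0,"dy":0,"dz":-0.1,"ax":0,"ay":0,"az":0,"gripper":0.13},
    {"dx":0,"dy":0,"dz":-0.1,"ax":0,"ay":0,"az":0,"gripper":0.13},
    {"dx":0,"dy":0,"dz":0,"ax":0,"ay":0,"az":0.0967,"gripper":0.3},
    {"dx":0,"dy":0,"dz":0,"ax":0,"ay":0,"az":0,"gripper":0.3},
  ],
)

```text
clock: 12.55
eef_pos: [472.1, -142.4, 121.2]
tool_rot: [3.141, 0.001, 1.494]
force: [0.0, 0.4, -0.1]
width: 25.8
gripper_force: 0.0
```

```bash
python3 side.py s4
```

```text
12.6 [ 471.9 -142.4  120.8] [-3.141  0.     1.495]
[303. 184.] 329 centre [ 476.2 -220. ] res 1.02 zmax 55.4
[289. 197.] 79 centre [ 515.4 -159.5] res 19.74 zmax 22.7
[289. 288.] 879 centre [497.1 225.9] res 0.46 zmax 55.6
```

Call:
step_arm(
  plan=[
    {"dx":0.1284,"dy":-0.001,"dz":0,"ax":0,"ay":0,"az":0,"gripper":0.3},
    {"dx":0.1284,"dy":-0.001,"dz":0,"ax":0,"ay":0,"az":0,"gripper":0.3},
    {"dx":0.1284,"dy":-0.001,"dz":0,"ax":0,"ay":0,"az":0,"gripper":0.3},
    {"dx":0.1284,"dy":-0.001,"dz":0,"ax":0,"ay":0,"az":0,"gripper":0.3},
    {"dx":0.1284,"dy":-0.001,"dz":0,"ax":0,"ay":0,"az":0,"gripper":0.3},
    {"dx":0.1284,"dy":-0.001,"dz":0,"ax":0,"ay":0,"az":0,"gripper":0.3},
    {"dx":0.1284,"dy":-0.001,"dz":0,"ax":0,"ay":0,"az":0,"gripper":0.3},
    {"dx":0.1284,"dy":-0.001,"dz":0,"ax":0,"ay":0,"az":0,"gripper":0.3},
    {"dx":0.1284,"dy":-0.001,"dz":0,"ax":0,"ay":0,"az":0,"gripper":0.3},
    {"dx":0.1284,"dy":-0.001,"dz":0,"ax":0,"ay":0,"az":0,"gripper":0.3},
    {"dx":0.1284,"dy":-0.001,"dz":0,"ax":0,"ay":0,"az":0,"gripper":0.3},
    {"dx":0,"dy":0,"dz":0,"ax":0,"ay":0,"az":0,"gripper":0.3},
    {"dx":0,"dy":0,"dz":0,"ax":0,"ay":0,"az":0,"gripper":0.3},
  ],
)

```text
clock: 14.22
eef_pos: [501.7, 278.8, 120.0]
tool_rot: [-3.14, 0.002, 1.493]
force: [-0.2, -0.5, -0.4]
width: 25.3
gripper_force: 0.0
```

Call:
step_arm(
  plan=[
    {"dx":0,"dy":0,"dz":0.1,"ax":0,"ay":0,"az":0,"gripper":0.3},
    {"dx":0,"dy":0,"dz":0.1,"ax":0,"ay":0,"az":0,"gripper":0.3},
    {"dx":0,"dy":0,"dz":0.06,"ax":0,"ay":0,"az":0,"gripper":0.3},
    {"dx":0,"dy":0,"dz":0.038,"ax":0,"ay":0,"az":0,"gripper":0.3},
    {"dx":0,"dy":0,"dz":0,"ax":0,"ay":0,"az":0,"gripper":0.3},
    {"dx":-0.02,"dy":0,"dz":0,"ax":0,"ay":0,"az":0,"gripper":0.3},
    {"dx":-0.02,"dy":0,"dz":0,"ax":0,"ay":0,"az":0,"gripper":0.3},
    {"dx":-0.02,"dy":0,"dz":0,"ax":0,"ay":0,"az":0,"gripper":0.3},
    {"dx":-0.02,"dy":0,"dz":0,"ax":0,"ay":0,"az":0,"gripper":0.3},
    {"dx":-0.02,"dy":0,"dz":0,"ax":0,"ay":0,"az":0,"gripper":0.3},
    {"dx":-0.025,"dy":0,"dz":0,"ax":0,"ay":0,"az":0,"gripper":0.3},
    {"dx":-0.025,"dy":0,"dz":0,"ax":0,"ay":0,"az":0,"gripper":0.3},
    {"dx":-0.025,"dy":0,"dz":0,"ax":0,"ay":0,"az":0,"gripper":0.3},
    {"dx":-0.025,"dy":0,"dz":0,"ax":0,"ay":0,"az":0,"gripper":0.3},
    {"dx":-0.025,"dy":0,"dz":0,"ax":0,"ay":0,"az":0,"gripper":0.3},
    {"dx":-0.025,"dy":0,"dz":0,"ax":0,"ay":0,"az":0,"gripper":0.3},
    {"dx":-0.025,"dy":0,"dz":0,"ax":0,"ay":0,"az":0,"gripper":0.3},
    {"dx":-0.025,"dy":0,"dz":0,"ax":0,"ay":0,"az":0,"gripper":0.3},
    {"dx":0,"dy":0,"dz":0,"ax":0,"ay":0,"az":0,"gripper":0.3},
  ],
)

```text
clock: 16.6
eef_pos: [495.1, 188.8, 31.3]
tool_rot: [-3.141, 0.001, 1.49]
force: [-0.4, -0.1, 0.1]
width: 25.4
gripper_force: 0.0
```

```bash
python3 side.py s5
```

```text
16.65 [495.2 189.5  31.4] [-3.141  0.     1.491]
[293. 267.] 582 centre [491. 160.] res 0.74 zmax 59.9
```

Call:
step_arm(
  plan=[
    {"dx":-0.02,"dy":0,"dz":0,"ax":0,"ay":0,"az":0,"gripper":0.3},
    {"dx":-0.03,"dy":0,"dz":0,"ax":0,"ay":0,"az":0,"gripper":0.3},
    {"dx":-0.03,"dy":0,"dz":0,"ax":0,"ay":0,"az":0,"gripper":0.3},
    {"dx":-0.03,"dy":0,"dz":0,"ax":0,"ay":0,"az":0,"gripper":0.3},
    {"dx":-0.03,"dy":0,"dz":0,"ax":0,"ay":0,"az":0,"gripper":0.3},
    {"dx":-0.03,"dy":0,"dz":0,"ax":0,"ay":0,"az":0,"gripper":0.3},
    {"dx":-0.03,"dy":0,"dz":0,"ax":0,"ay":0,"az":0,"gripper":0.3},
    {"dx":-0.03,"dy":0,"dz":0,"ax":0,"ay":0,"az":0,"gripper":0.3},
    {"dx":-0.03,"dy":0,"dz":0,"ax":0,"ay":0,"az":0,"gripper":0.3},
    {"dx":-0.03,"dy":0,"dz":0,"ax":0,"ay":0,"az":0,"gripper":0.3},
    {"dx":-0.03,"dy":0,"dz":0,"ax":0,"ay":0,"az":0,"gripper":0.3},
    {"dx":-0.03,"dy":0,"dz":0,"ax":0,"ay":0,"az":0,"gripper":0.3},
    {"dx":-0.03,"dy":0,"dz":0,"ax":0,"ay":0,"az":0,"gripper":0.3},
    {"dx":-0.03,"dy":0,"dz":0,"ax":0,"ay":0,"az":0,"gripper":0.3},
    {"dx":-0.03,"dy":0,"dz":0,"ax":0,"ay":0,"az":0,"gripper":0.3},
    {"dx":-0.03,"dy":0,"dz":0,"ax":0,"ay":0,"az":0,"gripper":0.3},
    {"dx":-0.03,"dy":0,"dz":0,"ax":0,"ay":0,"az":0,"gripper":0.3},
    {"dx":-0.03,"dy":0,"dz":0,"ax":0,"ay":0,"az":0,"gripper":0.3},
    {"dx":-0.02,"dy":0,"dz":0,"ax":0,"ay":0,"az":0,"gripper":0.3},
    {"dx":0,"dy":0,"dz":0,"ax":0,"ay":0,"az":0,"gripper":0.3},
  ],
)

```text
clock: 19.15
eef_pos: [482.1, 24.8, 31.4]
tool_rot: [-3.141, 0.0, 1.491]
force: [0.5, 0.2, 0.5]
width: 25.7
gripper_force: 0.0
```

```bash
python3 side.py s6
```

```text
19.2 [482.2  25.3  31.4] [-3.142  0.     1.491]
[302. 224.] 404 centre [477.9  -4.2] res 0.8 zmax 59.2
```

Call:
step_arm(
  plan=[
    {"dx":-0.025,"dy":0,"dz":0,"ax":0,"ay":0,"az":0,"gripper":0.3},
    {"dx":-0.025,"dy":0,"dz":0,"ax":0,"ay":0,"az":0,"gripper":0.3},
    {"dx":-0.025,"dy":0,"dz":0,"ax":0,"ay":0,"az":0,"gripper":0.3},
    {"dx":-0.025,"dy":0,"dz":0,"ax":0,"ay":0,"az":0,"gripper":0.3},
    {"dx":-0.025,"dy":0,"dz":0,"ax":0,"ay":0,"az":0,"gripper":0.3},
    {"dx":-0.025,"dy":0,"dz":0,"ax":0,"ay":0,"az":0,"gripper":0.3},
    {"dx":-0.025,"dy":0,"dz":0,"ax":0,"ay":0,"az":0,"gripper":0.3},
    {"dx":-0.025,"dy":0,"dz":0,"ax":0,"ay":0,"az":0,"gripper":0.3},
    {"dx":-0.025,"dy":0,"dz":0,"ax":0,"ay":0,"az":0,"gripper":0.3},
    {"dx":-0.025,"dy":0,"dz":0,"ax":0,"ay":0,"az":0,"gripper":0.3},
    {"dx":-0.025,"dy":0,"dz":0,"ax":0,"ay":0,"az":0,"gripper":0.3},
    {"dx":-0.025,"dy":0,"dz":0,"ax":0,"ay":0,"az":0,"gripper":0.3},
    {"dx":-0.025,"dy":0,"dz":0,"ax":0,"ay":0,"az":0,"gripper":0.3},
    {"dx":-0.02,"dy":0,"dz":0,"ax":0,"ay":0,"az":0,"gripper":0.3},
    {"dx":0,"dy":0,"dz":0,"ax":0,"ay":0,"az":0,"gripper":0.3},
    {"dx":0.04,"dy":0,"dz":0,"ax":0,"ay":0,"az":0,"gripper":0.3},
    {"dx":0.05,"dy":0,"dz":0,"ax":0,"ay":0,"az":0,"gripper":0.3},
    {"dx":0,"dy":0,"dz":0,"ax":0,"ay":0,"az":-0.0967,"gripper":0.13},
    {"dx":0,"dy":-0.035,"dz":0,"ax":0,"ay":0,"az":0,"gripper":0.13},
    {"dx":0,"dy":0,"dz":0,"ax":0,"ay":0,"az":0,"gripper":0.13},
  ],
)

```text
clock: 21.7
eef_pos: [464.0, -51.2, 31.3]
tool_rot: [-3.14, 0.0, 1.642]
force: [0.1, 0.0, 0.2]
width: 11.2
gripper_force: 0.0
```

```bash
python3 side.py s7
```

```text
21.75 [464.9 -51.2  31.4] [-3.141  0.     1.642]
[306. 201.] 270 centre [ 469.8 -108.3] res 1.32 zmax 58.8
```

View pics/s7.png

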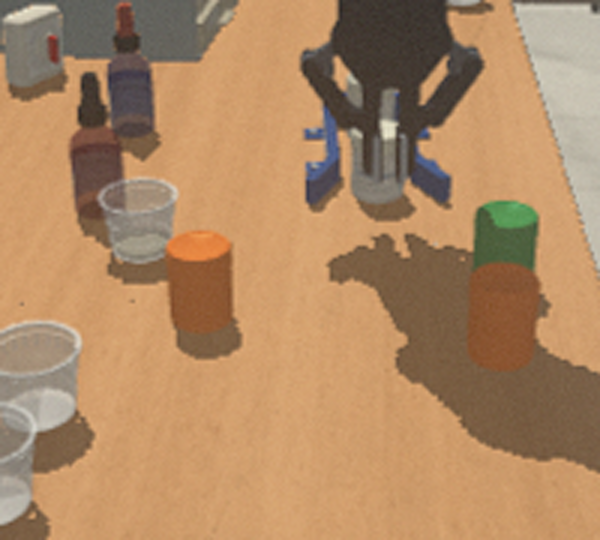

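Side view: jar B is upright in the mouth at crop (378,165), bystanders undisturbed. Final push along the lane.

Call:
step_arm(
  plan=[
    {"dx":-0.02,"dy":0,"dz":0,"ax":0,"ay":0,"az":0,"gripper":0.13},
    {"dx":-0.025,"dy":0,"dz":0,"ax":0,"ay":0,"az":0,"gripper":0.13},
    {"dx":-0.025,"dy":0,"dz":0,"ax":0,"ay":0,"az":0,"gripper":0.13},
    {"dx":-0.025,"dy":0,"dz":0,"ax":0,"ay":0,"az":0,"gripper":0.13},
    {"dx":-0.025,"dy":0,"dz":0,"ax":0,"ay":0,"az":0,"gripper":0.13},
    {"dx":-0.025,"dy":0,"dz":0,"ax":0,"ay":0,"az":0,"gripper":0.13},
    {"dx":-0.025,"dy":0,"dz":0,"ax":0,"ay":0,"az":0,"gripper":0.13},
    {"dx":-0.025,"dy":0,"dz":0,"ax":0,"ay":0,"az":0,"gripper":0.13},
    {"dx":-0.025,"dy":0,"dz":0,"ax":0,"ay":0,"az":0,"gripper":0.13},
    {"dx":-0.025,"dy":0,"dz":0,"ax":0,"ay":0,"az":0,"gripper":0.13},
    {"dx":-0.025,"dy":0,"dz":0,"ax":0,"ay":0,"az":0,"gripper":0.13},
    {"dx":-0.02,"dy":0,"dz":0,"ax":0,"ay":0,"az":0,"gripper":0.13},
    {"dx":-0.015,"dy":0,"dz":0,"ax":0,"ay":0,"az":0,"gripper":0.13},
    {"dx":-0.01,"dy":0,"dz":0,"ax":0,"ay":0,"az":0,"gripper":0.13},
    {"dx":-0.008,"dy":0,"dz":0,"ax":0,"ay":0,"az":0,"gripper":0.13},
    {"dx":0,"dy":0,"dz":0,"ax":0,"ay":0,"az":0,"gripper":0.13},
  ],
)

```text
clock: 23.75
eef_pos: [472.7, -147.4, 31.4]
tool_rot: [3.141, -0.001, 1.644]
force: [0.6, 2.1, -0.4]
width: 11.1
gripper_force: 1.2
```

```bash
python3 side.py s8
```

```text
23.8 [ 472.7 -147.4   31.4] [ 3.141e+00 -1.000e-03  1.644e+00]
[304. 190.] 248 centre [ 473.3 -179.2] res 0.98 zmax 55.5
```

Call:
step_arm(
  plan=[
    {"dx":0.03,"dy":0,"dz":0,"ax":0,"ay":0,"az":0,"gripper":0.13},
    {"dx":0.05,"dy":0,"dz":0,"ax":0,"ay":0,"az":0,"gripper":0.13},
    {"dx":0.06,"dy":0,"dz":0,"ax":0,"ay":0,"az":0,"gripper":0.13},
    {"dx":0,"dy":0,"dz":-0.12,"ax":0,"ay":0,"az":0,"gripper":0.13},
    {"dx":0,"dy":0,"dz":-0.15,"ax":0,"ay":0,"az":0,"gripper":0.13},
    {"dx":0,"dy":0,"dz":-0.15,"ax":0,"ay":0,"az":0,"gripper":0.13},
    {"dx":0.12,"dy":0,"dz":0,"ax":0,"ay":0,"az":0,"gripper":0.13},
    {"dx":0.12,"dy":0,"dz":0,"ax":0,"ay":0,"az":0,"gripper":0.13},
    {"dx":0.12,"dy":0,"dz":0,"ax":0,"ay":0,"az":0,"gripper":0.13},
    {"dx":0.12,"dy":0,"dz":0,"ax":0,"ay":0,"az":0,"gripper":0.13},
    {"dx":0.12,"dy":0,"dz":0,"ax":0,"ay":0,"az":0,"gripper":0.13},
    {"dx":0.12,"dy":0,"dz":0,"ax":0,"ay":0,"az":0,"gripper":0.13},
    {"dx":0.12,"dy":0,"dz":0,"ax":0,"ay":0,"az":0,"gripper":0.13},
    {"dx":0,"dy":0,"dz":0,"ax":0,"ay":0,"az":0,"gripper":0.13},
  ],
)

```text
clock: 25.55
eef_pos: [450.5, 149.2, 157.8]
tool_rot: [3.141, -0.002, 1.65]
force: [0.1, -1.2, -0.0]
width: 11.3
gripper_force: 0.0
```

```bash
python3 look.py p2; python3 side.py s9
```

```text
25.6 [450.5 146.8 157.5]
(array([405.3, 261.3]), np.int32(388), array([ 475.4, -220. ]), 54.3, np.float64(41.0))
(array([382.3, 263.7]), np.int32(392), array([ 472.3, -178.3]), 54.1, np.float64(41.3))
25.65 [450.7 145.2 157.3] [-3.141e+00  1.000e-03  1.645e+00]
[303. 188.] 406 centre [ 473.2 -178.8] res 0.92 zmax 55.5
[289. 198.] 64 centre [ 515.2 -154.5] res 20.78 zmax 22.7
```

View pics/p2.png

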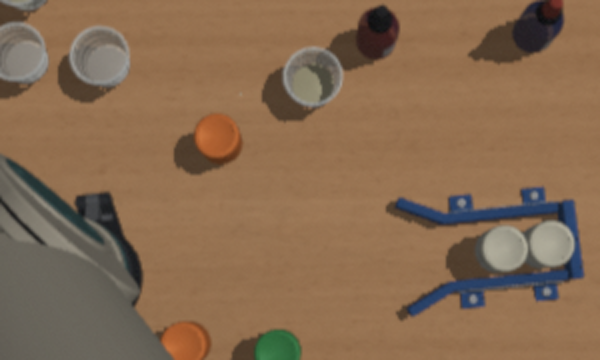

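The top view shows both jars in single file between the rails at crop (550,244) and (502,249). The front jar is against the stop, the centres are 41.8 mm apart and both sit within about 3 mm of the centre line. The bystanders haven't moved.

```bash
python3 -c "
from cell import ctrl
print(ctrl.finish_job())"
```

```text
the job is handed in; nothing more can be done
None
```

The job is handed in: both cream-white jars stand upright in single file in the blue lane, the front one at the stop and the second touching it. In the last picture the bystanders had not moved; the hand-in returned no verdict.

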